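Hang the second shelf bracket level with the first and lock it

ROBOT

A 6-joint arm with a two-finger parallel gripper is mounted at the origin on a cart in front of the work surface, level with it; the furniture and walls round the work are solid. World frame = base frame: x ahead of the robot, y to its left, z up, the work surface at z = 0. Lengths are in m, angles in rad, forces in N, time in s.
With the tool pointing down it reaches from about 0.275 to 0.825 m from the base axis. Payload 5.2 kg.
Tool frame: the origin (TCP) lies midway between the tips of the shut fingers; the grasp point (between the pads) lies 19 mm behind it; y points along the fingers, z is the direction in which the jaws open and shut, and the axes are right-handed (so a half turn about y gives the same grasp; the last joint's range is limited). The gripper opens to 93 mm and grips with 3 to 60 N. Pads are 15 mm wide; open, the fingers measure 128 mm over their backs; the gripper's body (75 mm by 188 mm) begins 65 mm behind the grasp point.
Start: joints at [0.902, 0.259, 1.535, -0, 1.348, -0.203], TCP at [0.247, 0.491, 0.219] pointing down, gripper open.
Joint ranges: [-3.14, 3.14], [-0.91, 2.08], [0.19, 2.58], [-1.22, 4.36], [0.22, 2.71], [-3.12, 3.12]. Speed limits (rad/s): [2.57, 2.57, 3.14, 3.14, 3.14, 3.14].

INTERFACE

Orientations are given as a unit quaternion [w, x, y, z].
In Python, from station import get_obs, read_camera, job_done gives the robot as it stands. The module is installed in compiled form; this text tells all that it offers.
- The arm moves only by the tool servo_tool, never from a script. Its argument "motion" is a list that holds one entry, the list of rows, each a list of 6 numbers: the shift along the tool's x, y, z in mm, then the turn, a rotation vector about the tool's x, y, z in degrees. A call has 1 to 12 rows; each row shifts and turns the pose as measured when the row begins, along the tool's axes as they then stand; what a row does not reach is not made up. A row lasts 1/12 s, in which the tool goes at most 41.7 mm and 7.16 degrees, less where a joint would pass 70% of its speed; a pose out of reach is approached as far as the arm can. A call with a gripper value outside its range is refused whole. "gripper" is the gripper's target within -1 to 1 (shut at 1, half-way at 0, fully open at -1), set as the call begins (left out, the last holds). The fingers move at their own pace and stop on an object; "grip_force" is the grip in N (left out, the last holds). Time passes only in rows, so rows that do not move let the fingers close. It gives the time, the measured TCP pose, the force and the opening at its end, in the units of the state.
- get_obs(): the state, without advancing time (a new reading comes with each control period).
- read_camera(name): name is "scene" or "top"; returns a dict with "pixels" (420x560x3 uint8, red, green, blue), "mtx" (3x3 intrinsics, pixels), "view" (4x4, takes a point from world to camera coordinates). Camera axes: x right, y down, z forward; pixel columns grow to the right and rows downward; lengths in m; the calibration is good to about 2 mm. A picture is of the moment at which its call begins. There is no depth.
- job_done(): hands the job in, once; it reports no verdict.
The state is a dict: "clock": time; "q": joint angles; "dq": joint speeds; "effort": joint torques, N m; "tool_pos": TCP position; "tcp_rot": TCP orientation; "wrist_force": force on the tool from outside, world axes, zero at the start; "torque": the same for the moment, N m; "opening": opening from 0.0 (shut) to 1.0 (fully open).
Only numpy, scipy, OpenCV 4.12 (cv2) and the standard library are available. Lean on these libraries where they do the work, as an engineer would, in place of code of your own. Each camera call takes 0.05 s, during which the arm holds its last target. There are 200 camera calls.

TASK

The little shelf stand on the bench has two slotted uprights, but only one has its bracket. Hang the loose bracket on the bare upright at the same height as the bracket already hanging, so that a shelf would lie level: hook it into the slots, then press it firmly down until it snaps past the spring catch and is fully home. Let go of it and leave the other things on the bench where they are.

Things in the scene. Friction and masses are not known exactly. Their poses are not given: they have to be found in the camera images.
- bracket: Loose bare-aluminium shelf bracket, about 0.13 kg, standing on its ledge on the bench in its working attitude. Origin: underside of the ledge, mid width, in the plane of the back plate's rear face; x to the rear (hook side), z up. Ledge 70 deep (x -70..0), 50 wide, 5 thick, front lip 12 high; back plate 5 thick, 44 wide, 90 high; an upright web in the middle; two hooks at the rear.
- bracket_web (a point): Point to grip: in the bracket's upright web, which is 10 mm thick (y -5..5); bracket x -40, y 0, z +47 mm. The web spans bracket x -52..-4 up to z 66 and x -60..-4 up to z 31.
- bracket_heel (a point): Point on the bracket's rear face, mid width, at the underside of the lower hook's neck (bracket 0, 0, +25 mm); lies on slot_seat when home. Two hooks, 50 mm apart in height, 7 wide, 26.5 high: a neck 10 high (undersides at z 25 and 75) reaches 8 mm behind the plate; a rounded nose (x 5.5..12.5) is turned down to 16.5 mm below the neck's underside.
- stand: Fixed wooden stand 320 wide. Origin on the bench, in the plane of the uprights' front faces, midway between them; x to the rear, z up. Base board 18 thick, x -30..75. Top board 18 thick, underside at z 290, overhangs the front faces by 34 mm: a gripper pointing straight down cannot work under it; it must lean back toward the robot, 25 to 40 degrees from vertical (fingers down and rearward).
- upright_bare: Fixed grey steel channel without a bracket, 48 wide, 100 mm left or right of the stand's middle. Origin at bench level, middle of its front face; x into the upright, z up. Front face 4 mm thick with a column of four slots 14 wide, 36 high; lower edges at z 80, 130, 180, 230 mm. Lower hook goes in the second slot from below, upper hook in the third.
- upright_used: The other upright, the same channel, with an identical bracket fixed on it, hooked in the second and third slots from below (its ledge's underside at z 105 mm). Origin and axes as upright_bare.
- slot_seat (a point): Middle of the lower edge of the second slot from below, at the front face of the bare upright (z 130 mm); axes as the upright's. Put the hooks in straight along +x with the bracket 18 to 24 mm (best 21) above its final height until the back plate meets the upright, then press down until the necks rest on the slots' lower edges.
- catch (a joint): Spring catch of the bare upright: a sprung roller hidden behind the third slot; metres pushed back, 0 = out. Preload about 5 N. The upper hook's nose pushes it back 1.5 to 3 mm on the way down; it springs out when the bracket is home. Passing it takes about 4 to 12 N downward; by its own weight the bracket would stay about 10 mm too high.
- screw_dish: Round steel dish of screws, 86 mm across, 26 high, on the stand's base board between the uprights; origin centre of the underside. To be left alone.
- small_bin: Small open parts bin, 93x71x51 mm, on the bench; origin centre of the underside. To be left alone.
- tape_measure: Tape measure, 58x77x62 mm; origin centre of the underside. To be left alone.
- offcut_1: Wood offcut, 75x83x40 mm; origin centre of the underside. To be left alone.
- glue_bottle: Glue bottle, 57 mm across, 170 high; origin centre of the underside. To be left alone.
Not all that is in view belongs to the job. Leave any orange or turquoise look-alike of the bracket alone.

How it is judged:
By the outcome, as a careful person would: the job done as asked, in the order asked, and still so for the second after the job is handed in, with the robot touching nothing.
It also fails if it takes over 40 s, if anything falls off the work surface, if the arm or the gripper's body presses on something with over 40 N, if the wrist force passes 120 N, or if a joint passes its speed limit or range.

## Working session

There is one attempt and no reset: what is moved stays moved. The work goes in short steps, Python scripts to look and compute and a tool call to move; the robot and the scene stay as the last step left them, time stands still between calls to the robot, and variables do not carry over. Pictures are saved under pics/ and viewed, about 8 in all and at most 12, crops included, and the job is handed in when it is done.

Besides the shell and the picture viewer there is one more tool, called after "Emit:" by a JSON object that holds its "method" and its "body", one argument or row to a line. servo_tool: Moves the arm, as the interface text tells. Its arguments: {"type":"object","properties":{"motion":{"type":"array"},"gripper":{"type":"number"},"grip_force":{"type":"number"}},"required":["motion"]}

```bash
mkdir -p pics; python3 - <<'E'
from station import *
import cv2,numpy as np
for n in("scene","top"):
    c=read_camera(n); cv2.imwrite(f"pics/{n}0.png",c["pixels"][:,:,::-1]); print(n,np.round(c["mtx"],1).tolist(),np.round(c["view"],4).tolist())
o=get_obs(); print(o)
E
```

```text
scene [[396.6, 0.0, 278.9], [0.0, 396.6, 205.2], [0.0, 0.0, 1.0]] [[0.7307, -0.6826, -0.0125, -0.4743], [-0.4286, -0.4444, -0.7867, 0.2882], [0.5314, 0.5802, -0.6172, 0.9309], [0.0, 0.0, 0.0, 1.0]]
top [[466.2, 0.0, 276.7], [0.0, 466.2, 213.5], [0.0, 0.0, 1.0]] [[0.0173, -0.9998, 0.0046, -0.1248], [-0.9863, -0.0178, -0.1637, 0.5836], [0.1638, -0.0018, -0.9865, 1.1886], [0.0, 0.0, 0.0, 1.0]]
{'clock': 0.1, 'q': array([ 9.02215946e-01,  2.59252350e-01,  1.53594246e+00, -3.81030282e-06,
        1.34802432e+00, -2.02819699e-01]), 'dq': array([ 0.0017496 , -0.00055941, -0.0027759 , -0.00051414, -0.0003397 ,
       -0.00036073]), 'effort': array([ 4.15499802e-03, -4.38204110e+01, -2.84643406e+01,  7.20345089e-02,
        3.62485391e-02, -9.05975685e-05]), 'tool_pos': array([0.24668835, 0.49102924, 0.21792293]), 'tcp_rot': array([-0.6874969 ,  0.68854065, -0.16342802,  0.16294501]), 'wrist_force': array([0.79395247, 0.43199374, 0.64377043]), 'torque': array([ 0.01518391,  0.00151826, -0.04366487]), 'opening': 1.0023274248455083}
```

View pics/scene0.png

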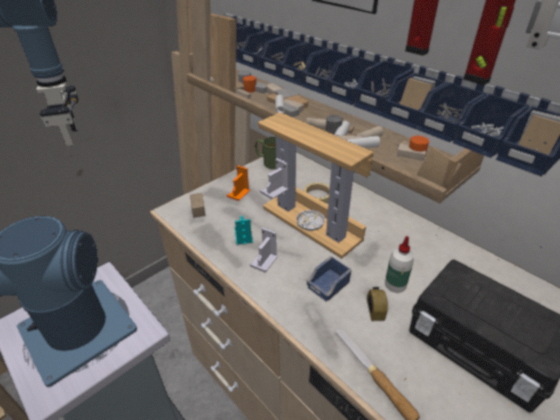

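View pics/top0.png

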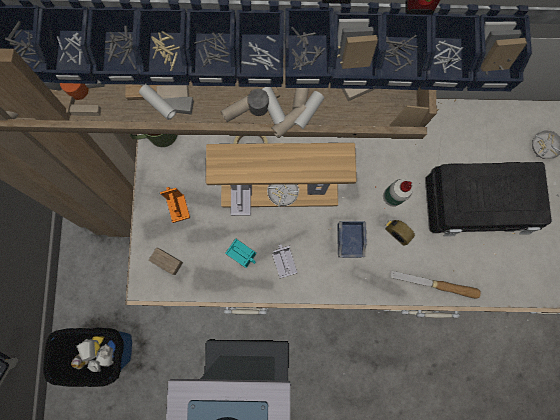

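The scene view shows the loose grey bracket at about (265,250), and the top view has it at (285,261). The left upright, top view (240,197), carries the fixed bracket, so the right upright, scene (340,200), is the bare one. I'll enlarge these areas.

```bash
python3 - <<'E'
import cv2,numpy as np
s=cv2.imread("pics/scene0.png");t=cv2.imread("pics/top0.png")
def cr(i,u,v,w,h,k):return cv2.resize(i[v:v+h,u:u+w],None,fx=k,fy=k,interpolation=cv2.INTER_CUBIC)
A=np.hstack([cr(s,235,220,50,60,8)[:300*1+180],cr(t,260,238,50,60,8)])
cv2.imwrite("pics/br.png",A)
B=np.vstack([cr(s,250,110,130,145,4)[:, :520]])
C=cr(t,200,135,160,80,5)
cv2.imwrite("pics/st.png",B);cv2.imwrite("pics/tt.png",C)
E
```

```text
(no output)
```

View pics/br.png

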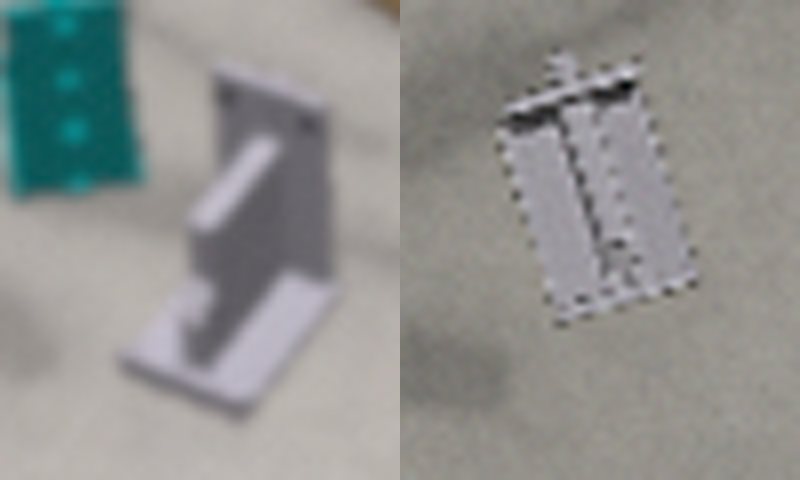

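View pics/st.png

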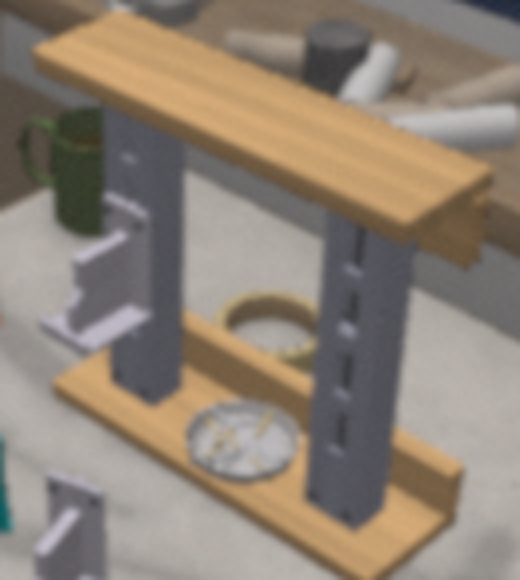

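View pics/tt.png

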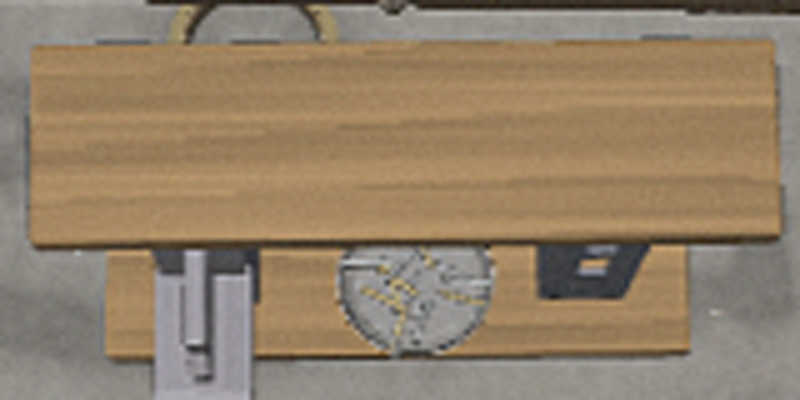

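The crops show the bracket's web, plate and ledge corners clearly. In the stand crop the bare upright's foot is at (308,495)–(350,527), with its slots at x≈340–355. In the top crop the foot's front edge runs (537,298)–(622,298), and the board's front edge runs (105,357)–(688,353).

```bash
cat > h.py <<'E'
import numpy as np,cv2
K={'s':np.array([[396.6,0,278.9],[0,396.6,205.2],[0,0,1]]),'t':np.array([[466.2,0,276.7],[0,466.2,213.5],[0,0,1]])}
V={'s':np.array([[0.7307,-0.6826,-0.0125,-0.4743],[-0.4286,-0.4444,-0.7867,0.2882],[0.5314,0.5802,-0.6172,0.9309]]),
't':np.array([[0.0173,-0.9998,0.0046,-0.1248],[-0.9863,-0.0178,-0.1637,0.5836],[0.1638,-0.0018,-0.9865,1.1886]])}
P={k:K[k]@V[k] for k in K}
def proj(k,p):
    q=P[k]@np.append(p,1);return q[:2]/q[2]
def ray(k,u):
    R=V[k][:,:3];c=-R.T@V[k][:,3];return c,R.T@np.linalg.inv(K[k])@np.append(u,1)
def onz(k,u,z):
    c,d=ray(k,u);return c+d*(z-c[2])/d[2]
def tri(us,ut):
    X=cv2.triangulatePoints(P['s'],P['t'],np.array(us,float),np.array(ut,float));return (X[:3]/X[3]).ravel()
def un(c,off,k):return (np.array(c)+.5)/k-.5+np.array(off)
E
python3 - <<'E'
from h import *
np.set_printoptions(precision=4,suppress=True)
s8=lambda x,y:un((x,y),(235,220),8); t8=lambda x,y:un((x-400,y),(260,238),8)
s4=lambda x,y:un((x,y),(250,110),4); t5=lambda x,y:un((x,y),(200,135),5)
print("tri front-left",tri(s8(122,362),t8(558,322)),"fr",tri(s8(243,415),t8(697,280)))
print("plate top L",tri(s8(215,68),t8(503,106)),"R",tri(s8(328,103),t8(637,68)))
print("web top: rear",tri(s8(275,140),t8(583,105)),"front",tri(s8(200,225),t8(618,240)))
print("onz fl,fr",onz('t',t8(558,322),.003),onz('t',t8(697,280),.003)," plate z90",onz('t',t8(503,106),.09),onz('t',t8(637,68),.09))
print("foot L",tri(s4(308,495),t5(537,298)),"R",tri(s4(350,527),t5(622,298)))
a,b=onz('t',t5(537,298),.018),onz('t',t5(622,298),.018);print("foot onz",a,b,(a+b)/2)
a,b=onz('t',t5(105,357),.018),onz('t',t5(688,353),.018);print("board front",a,b,np.degrees(np.arctan2(-(b-a)[0],(b-a)[1])), np.linalg.norm(b-a))
a,b=onz('t',t5(33,245),.308),onz('t',t5(780,240),.308);print("top front",a,b, np.linalg.norm(b-a))
E
```

```text
tri front-left [ 0.4196 -0.1257  0.002 ] fr [ 0.4342 -0.1722  0.0015]
plate top L [ 0.4845 -0.1059  0.0831] R [ 0.4972 -0.1484  0.0868]
web top: rear [ 0.4871 -0.1319  0.0655] front [ 0.4439 -0.1436  0.0631]
onz fl,fr [ 0.418  -0.1246  0.003 ] [ 0.4328 -0.1712  0.003 ]  plate z90 [ 0.4829 -0.1053  0.09  ] [ 0.4957 -0.1475  0.09  ]
foot L [ 0.6476 -0.1983  0.021 ] R [ 0.6464 -0.2431  0.0215]
foot onz [ 0.6458 -0.1966  0.018 ] [ 0.6467 -0.2432  0.018 ] [ 0.6462 -0.2199  0.018 ]
board front [0.6087 0.0387 0.018 ] [ 0.6167 -0.2792  0.018 ] -178.56074938475393 0.31799124813988666
top front [0.6038 0.0358 0.308 ] [ 0.6118 -0.2796  0.308 ] 0.3155152483971559
```

```bash
cat >> h.py <<'E'
from scipy.spatial.transform import Rotation as Ro
np.set_printoptions(precision=4,suppress=True)
def frame(yaw): return Ro.from_euler('z',yaw,degrees=True).as_matrix()
def toolR(yaw,tilt,sgn=1):
    t=np.radians(tilt);y=np.array([np.sin(t),0,-np.cos(t)]);z=np.array([0,sgn,0.]);B=np.c_[np.cross(y,z),y,z];return frame(yaw)@B
def cur():
    from station import get_obs
    o=get_obs();q=o['tcp_rot'];return o,Ro.from_quat([q[1],q[2],q[3],q[0]]).as_matrix(),o['tool_pos']
def delta(Rt,grasp):
    o,R,p=cur();tcp=grasp+Rt[:,1]*.019
    rv=np.degrees(Ro.from_matrix(R.T@Rt).as_rotvec())
    print('t',round(o['clock'],2),'tcp',p,'target',tcp,'\nrotvec deg',rv,'|',np.linalg.norm(rv),'\nshift now-frame mm',1e3*R.T@(tcp-p),' target-frame',1e3*Rt.T@(tcp-p),'F',o['wrist_force'],'op',o['opening'],'q',o['q'])
E
python3 - <<'E'
from h import *
o,R,p=cur();print(R)
O=np.array([.491,-.127,0]);F=frame(17.3)
g=O+F@np.array([-.040,0,.047])
for s in(1,-1):delta(toolR(17.3,28,s),g+np.array([0,0,.12]))
im=cv2.imread('pics/top0.png');h=cv2.cvtColor(im,cv2.COLOR_BGR2HSV)
m=cv2.inRange(h,(80,120,50),(100,255,255));m[:, :215]=0;m[:,270:]=0
c=max(cv2.findContours(m,0,2)[0],key=cv2.contourArea);b=cv2.boxPoints(cv2.minAreaRect(c));print(b)
for z in(0,.09):print(z,[ (1e3*F.T@(onz('t',x,z)-O)).round() for x in b])
E
```

```text
[[ 0.8935 -0.001   0.4491]
 [-0.4491 -0.0013  0.8935]
 [-0.0003 -1.     -0.0016]]
t 0.1 tcp [0.2467 0.491  0.2179] target [ 0.4613 -0.1362  0.1502] 
rotvec deg [ 10.822 -43.072 -26.653] | 51.79473057562626 
shift now-frame mm [ 473.5054   68.2851 -463.9525]  target-frame [ -15.5429   68.4095 -662.7222] F [0.794  0.432  0.6438] op 1.0023274248455083 q [ 0.9022  0.2593  1.5359 -0.      1.348  -0.2028]
t 0.1 tcp [0.2467 0.491  0.2179] target [ 0.4613 -0.1362  0.1502] 
rotvec deg [ 33.1458 132.667   13.4582] | 137.40560934784185 
shift now-frame mm [ 473.5054   68.2851 -463.9525]  target-frame [ 15.5429  68.4095 662.7222] F [0.794  0.432  0.6438] op 1.0023274248455083 q [ 0.9022  0.2593  1.5359 -0.      1.348  -0.2028]
[[224.6923 253.4615]
 [234.8461 238.2308]
 [259.7692 254.8462]
 [249.6154 270.0769]]
0 [array([ 36., 148.,   0.]), array([ 68., 110.,   0.]), array([ 5., 57.,  0.]), array([-27.,  95.,   0.])]
0.09 [array([ 26., 141.,  90.]), array([ 56., 106.,  90.]), array([-2., 57., 90.]), array([-32.,  92.,  90.])]
```

Emit:
{"method": "servo_tool", "body": {
  "motion": [
    [[0,0,0,1.35,-5.38,-3.33],[0,0,0,1.35,-5.38,-3.33],[0,0,0,1.35,-5.38,-3.33],[0,0,0,1.35,-5.38,-3.33],[0,0,0,1.35,-5.38,-3.33],[0,0,0,1.35,-5.38,-3.33],[0,0,0,1.35,-5.38,-3.33],[0,0,0,1.35,-5.38,-3.33],[0,0,0,1.35,-5.38,-3.33]]
  ],
  "gripper": 0.1
}}

```text
clock: 0.85
tool_pos: [0.2482, 0.4916, 0.2149]
tcp_rot: [0.691, -0.635, -0.343, -0.046]
wrist_force: [0.5, 0.4, -1.0]
opening: 0.459
```

```bash
cat > a.py <<'E'
import sys
from h import *
O=np.array([.491,-.127,0]);F=frame(17.3)
g=O+F@np.array([-.040,0,.047])
delta(toolR(17.3,28,1),g+np.array([0,0,float(sys.argv[1])/1e3]))
E
python3 a.py 120
```

```text
t 0.85 tcp [0.2482 0.4916 0.2149] target [ 0.4613 -0.1362  0.1502] 
rotvec deg [-1.6497  7.4801  4.2875] | 8.778158775564906 
shift now-frame mm [-105.8609   41.422  -656.4228]  target-frame [ -15.5865   65.0041 -662.8308] F [ 0.4838  0.4127 -1.0255] op 0.4585685666041114 q [ 1.1542  0.0898  1.9011 -0.5486  0.8122 -0.543 ]
```

Emit:
{"method": "servo_tool", "body": {
  "motion": [
    [[0,0,0,-0.8,3.7,2.1],[0,0,0,-0.8,3.7,2.1],[-1,0,-41,0,0,0],[-1,0,-41,0,0,0],[-1,0,-41,0,0,0],[-1,0,-41,0,0,0],[-1,0,-41,0,0,0],[-1,0,-41,0,0,0],[-1,0,-41,0,0,0],[-1,0,-41,0,0,0],[-1,0,-41,0,0,0],[-1,0,-41,0,0,0]]
  ]
}}

```text
clock: 1.85
tool_pos: [0.34, 0.152, 0.203]
tcp_rot: [0.701, -0.657, -0.274, -0.051]
wrist_force: [0.1, -1.4, 0.3]
opening: 0.451
```

```bash
python3 a.py 100
```

```text
t 1.85 tcp [0.34  0.152 0.203] target [ 0.4613 -0.1362  0.1302] 
rotvec deg [ 0.0968  1.3032 -1.178 ] | 1.7593079451451832 
shift now-frame mm [ -13.0294   79.0843 -310.9035]  target-frame [  -7.5718   78.3469 -311.2708] F [ 0.0705 -1.4295  0.2962] op 0.4509087098253723 q [-0.041  -0.4089  2.2754  0.2026  0.8404 -2.0381]
```

Emit:
{"method": "servo_tool", "body": {
  "motion": [
    [[-1,0,-38,0,0.7,-0.6],[-1,0,-38,0,0.6,-0.6],[-1,0,-38,0,0,0],[-1,0,-38,0,0,0],[-1,0,-38,0,0,0],[-1,0,-38,0,0,0],[-1,0,-38,0,0,0],[-1,0,-38,0,0,0]]
  ]
}}

```text
clock: 2.52
tool_pos: [0.416, -0.1245, 0.2015]
tcp_rot: [0.701, -0.656, -0.273, -0.065]
wrist_force: [1.0, 0.0, 0.2]
opening: 0.451
```

```bash
python3 a.py 60
```

```text
t 2.52 tcp [ 0.416  -0.1245  0.2015] target [ 0.4613 -0.1362  0.0902] 
rotvec deg [ 0.4209  0.2055 -0.1008] | 0.47917049192072053 
shift now-frame mm [-17.0325 117.1269 -23.7659]  target-frame [-17.1515 116.9189 -24.687 ] F [0.9804 0.0299 0.1596] op 0.4512974835504757 q [-0.9744 -0.1559  2.1338  0.5332  1.0689 -3.0878]
```

Joint 6 is close to its limit, so I'll take the half-turned grasp, which is equivalent.

Emit:
{"method": "servo_tool", "body": {
  "motion": [
    [[0,0,0,0,7,0],[0,0,0,0,7,0],[0,0,0,0,7,0],[0,0,0,0,7,0],[0,0,0,0,7,0],[0,0,0,0,7,0],[0,0,0,0,7,0],[0,0,0,0,7,0],[0,0,0,0,7,0],[0,0,0,0,7,0],[0,0,0,0,7,0],[0,0,0,0,7,0]]
  ]
}}

```text
clock: 3.52
tool_pos: [0.4153, -0.1354, 0.1975]
tcp_rot: [0.697, -0.437, 0.28, -0.494]
wrist_force: [-0.2, 0.2, 0.2]
opening: 0.448
```

Emit:
{"method": "servo_tool", "body": {
  "motion": [
    [[0,0,0,0,7,0],[0,0,0,0,7,0],[0,0,0,0,7,0],[0,0,0,0,7,0],[0,0,0,0,7,0],[0,0,0,0,7,0],[0,0,0,0,7,0],[0,0,0,0,7,0],[0,0,0,0,7,0],[0,0,0,0,7,0],[0,0,0,0,7,0],[0,0,0,0,7,0]]
  ]
}}

```text
clock: 4.52
tool_pos: [0.4123, -0.1322, 0.194]
tcp_rot: [0.318, 0.015, 0.683, -0.658]
wrist_force: [1.1, -0.4, 0.1]
opening: 0.449
```

```bash
sed -i 's/,28,1)/,28,-1)/' a.py; python3 a.py 60
```

```text
t 4.52 tcp [ 0.4123 -0.1322  0.194 ] target [ 0.4613 -0.1362  0.0902] 
rotvec deg [-0.0727  8.2008  0.6413] | 8.226162793822688 
shift now-frame mm [  9.7268 113.1717  17.0055]  target-frame [  8.453  113.0473  18.4526] F [ 1.0764 -0.417   0.0532] op 0.44878036898366214 q [-0.9919 -0.1376  2.1356  0.529   1.0654 -0.1082]
```

Emit:
{"method": "servo_tool", "body": {
  "motion": [
    [[0,0,0,0,4.1,0.3],[0,0,0,0,4.1,0.3],[4,15,9,0,0,0],[4,15,9,0,0,0],[0,20,0,0,0,0],[0,20,0,0,0,0],[0,0,0,0,0,0]]
  ]
}}

```text
clock: 5.1
tool_pos: [0.4423, -0.1427, 0.1261]
tcp_rot: [0.267, 0.071, 0.704, -0.654]
wrist_force: [-0.8, 0.2, -0.5]
opening: 0.453
```

```bash
python3 a.py 40;python3 a.py 0; python3 - <<'E'
from station import *
import cv2,numpy as np
s=read_camera("scene")["pixels"][:,:,::-1];t=read_camera("top")["pixels"][:,:,::-1]
def cr(i,u,v,w,h,k):return cv2.resize(i[v:v+h,u:u+w],None,fx=k,fy=k,interpolation=cv2.INTER_CUBIC)
cv2.imwrite("pics/p1.png",np.hstack([cr(s,215,190,80,100,5),cr(t,245,215,80,100,5)]))
E
```

```text
t 5.1 tcp [ 0.4423 -0.1427  0.1261] target [ 0.4613 -0.1362  0.0702] 
rotvec deg [-0.2723 -0.8387  0.067 ] | 0.8843359134743896 
shift now-frame mm [ 8.473  58.8094 -0.7171]  target-frame [ 8.5324 58.8025 -0.5621] F [-0.7718  0.2084 -0.5292] op 0.4534933828138125 q [-0.9395  0.0306  2.1899  0.6274  0.8518 -0.0596]
t 5.1 tcp [ 0.4423 -0.1427  0.1261] target [ 0.4613 -0.1362  0.0302] 
rotvec deg [-0.2723 -0.8387  0.067 ] | 0.8843359134743896 
shift now-frame mm [27.2097 94.1495 -0.6104]  target-frame [27.3112 94.1204 -0.5621] F [-0.7718  0.2084 -0.5292] op 0.4534933828138125 q [-0.9395  0.0306  2.1899  0.6274  0.8518 -0.0596]
```

View pics/p1.png

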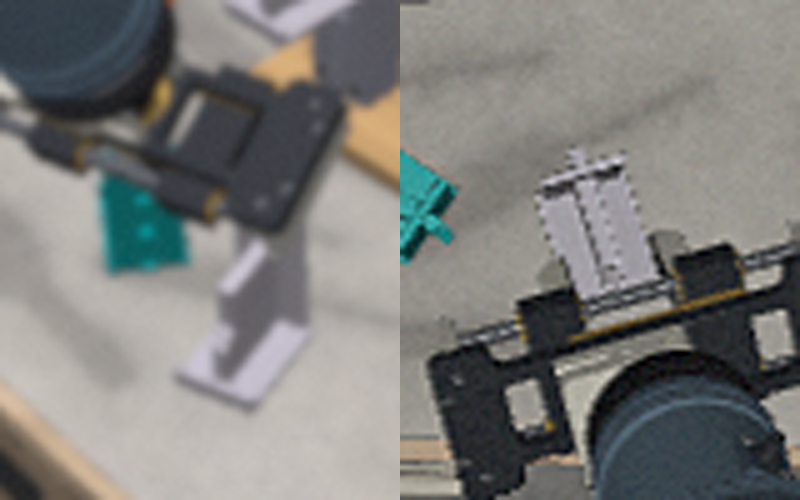

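The gripper is square over the loose bracket, with the fingers at crop (555,285) and (670,245) straddling the web. The turquoise look-alike is clear to the left. Going down to grasp.

Emit:
{"method": "servo_tool", "body": {
  "motion": [
    [[14,0,0,0,-0.4,0],[13,0,0,0,-0.4,0],[0,20,0,0,0,0],[0,20,0,0,0,0],[0,20,0,0,0,0],[0,20,0,0,0,0],[0,12,0,0,0,0],[0,0,0,0,0,0]]
  ]
}}

```text
clock: 5.87
tool_pos: [0.4653, -0.1463, 0.0424]
tcp_rot: [0.278, 0.069, 0.694, -0.66]
wrist_force: [-0.9, 1.4, -0.6]
opening: 0.45
```

```bash
python3 a.py 0
```

```text
t 5.87 tcp [ 0.4653 -0.1463  0.0424] target [ 0.4613 -0.1362  0.0302] 
rotvec deg [-1.4067  0.5762 -0.4828] | 1.5949336116453037 
shift now-frame mm [  6.3826  10.0368 -11.0486]  target-frame [  6.4062  10.3581 -10.7339] F [-0.898   1.3599 -0.5792] op 0.44974604601513407 q [-0.8915  0.2366  2.2598  0.8655  0.607  -0.3431]
```

Emit:
{"method": "servo_tool", "body": {
  "motion": [
    [[2,2,-6,-0.7,0.3,-0.2],[2,4,-5,-0.7,0.3,-0.2],[2,4,0,0,0,0],[0,0,0,0,0,0]]
  ]
}}

```text
clock: 6.2
tool_pos: [0.4622, -0.1369, 0.0335]
tcp_rot: [0.274, 0.067, 0.703, -0.653]
wrist_force: [-0.2, 0.1, 0.2]
opening: 0.45
```

```bash
python3 a.py 0
```

```text
t 6.2 tcp [ 0.4622 -0.1369  0.0335] target [ 0.4613 -0.1362  0.0302] 
rotvec deg [-0.0925  0.0868 -0.2526] | 0.2826834823373913 
shift now-frame mm [ 2.1118  2.5719 -0.8701]  target-frame [ 2.1018  2.5826 -0.8628] F [-0.1636  0.0772  0.1858] op 0.45002215618661656 q [-0.8867  0.2559  2.268   0.8766  0.6073 -0.3514]
```

Emit:
{"method": "servo_tool", "body": {
  "motion": [
    [[1,1,-1,0,0,-0.2],[0,0,0,0,0,0],[0,0,0,0,0,0],[0,0,0,0,0,0],[0,0,0,0,0,0],[0,0,0,0,0,0]]
  ],
  "gripper": 1,
  "grip_force": 45
}}

```text
clock: 6.7
tool_pos: [0.4618, -0.1373, 0.0336]
tcp_rot: [0.273, 0.067, 0.702, -0.654]
wrist_force: [0.1, 0.0, -0.5]
opening: 0.103
```

```bash
python3 a.py 0
```

```text
t 6.7 tcp [ 0.4618 -0.1373  0.0336] target [ 0.4613 -0.1362  0.0302] 
rotvec deg [-0.2867  0.1153 -0.1121] | 0.32873251149958066 
shift now-frame mm [ 1.6968  2.9552 -1.1947]  target-frame [ 1.6934  2.9644 -1.1765] F [ 0.0938  0.0296 -0.4991] op 0.10300870310269014 q [-0.885   0.2537  2.2687  0.8736  0.6034 -0.3472]
```

```bash
cat > b.py <<'E'
import sys,os
from h import *
if not os.path.exists('grip.npz'):
    o,R,p=cur();z=-R[:,2];yaw=np.degrees(np.arctan2(-z[0],z[1]));F=frame(yaw)
    O=np.array([.491,-.127,0]);d=F.T@(p-O);O=O+F@np.array([0,d[1],0])
    print('bracket yaw',yaw,'origin',O,'y shift',d[1]);np.savez('grip.npz',Rt=F.T@R,pt=F.T@(p-O))
G=np.load('grip.npz')
U=np.array([.6458,-.2199,0]);YU=1.4
def bracket():
    o,R,p=cur();Rb=R@G['Rt'].T;return Rb,p-Rb@G['pt'],o
def go(Rb,pb):
    o,R,p=cur();Rt=Rb@G['Rt'];pt=pb+Rb@G['pt'];B,b,_=bracket();W=frame(YU)
    print('t',round(o['clock'],2),'bracket in upright mm',1e3*W.T@(b-U),'rot',np.degrees(Ro.from_matrix(W.T@B).as_rotvec()))
    print('rotvec',np.degrees(Ro.from_matrix(R.T@Rt).as_rotvec()),'shift now',1e3*R.T@(pt-p),'tgt-frame',1e3*Rt.T@(pt-p))
    print('F',o['wrist_force'],'op',o['opening'],'q',o['q'])
    print('unit moves, tool mm per 10mm of upright x,y,z:',10*(R.T@W[:,0]),10*(R.T@W[:,1]),10*R.T@W[:,2])
def tgt(x,y,z,yaw=None):
    W=frame(YU);go(W if yaw is None else frame(yaw),U+W@np.array([x,y,z])/1e3)
if __name__=='__main__':tgt(*map(float,sys.argv[1:]))
E
python3 b.py -70 0 126; python3 -c "
from h import *
R=cur()[1];print(R.T@[0,0,1])"
```

```text
bracket yaw 17.26692270401459 origin [ 0.4914 -0.1281  0.    ] y shift -0.0011943362366815511
t 6.7 bracket in upright mm [-152.1575   95.5055   -0.    ] rot [ 0.     -0.     15.8669]
rotvec [ 7.4764 13.9948 -0.0851] shift now [-106.8168  -85.1431  106.5341] tgt-frame [-130.5745  -72.5656   87.711 ]
F [ 0.0938  0.0296 -0.4991] op 0.10300870310269014 q [-0.885   0.2537  2.2687  0.8736  0.6034 -0.3472]
unit moves, tool mm per 10mm of upright x,y,z: [-8.4773  4.5454  2.734 ] [-2.4358  1.2428 -9.6189] [-4.7119 -8.8201  0.0536]
[-0.4712 -0.882   0.0054]
```

Emit:
{"method": "servo_tool", "body": {
  "motion": [
    [[-5,-9,0,0,0,0],[-8,-15,0,0,0,0],[-8,-15,0,0,0,0],[-10,-18,0,0,0,0],[-10,-18,0,0,0,0],[-10,-18,0,0,0,0],[-7,-13,0,0,0,0],[0,0,0,0,0,0]]
  ]
}}

```text
clock: 7.37
tool_pos: [0.4596, -0.134, 0.1566]
tcp_rot: [0.27, 0.064, 0.705, -0.652]
wrist_force: [0.5, -0.2, -0.2]
opening: 0.106
```

```bash
python3 b.py -70 0 126
```

```text
t 7.37 bracket in upright mm [-154.5216   99.0938  122.7003] rot [ 0.4285  0.4762 15.8702]
rotvec [ 7.8571 13.7981  0.3911] shift now [-50.4123  22.5981 109.6617] tgt-frame [-74.4566  36.8348  90.4277]
F [ 0.4504 -0.1572 -0.1611] op 0.10605237971301806 q [-0.8803  0.0026  2.1206  0.5769  0.9116  0.0546]
unit moves, tool mm per 10mm of upright x,y,z: [-8.5204  4.4637  2.7347] [-2.4071  1.2982 -9.6188] [-4.6486 -8.8538 -0.0316]
```

Next, turn the bracket to the stand's heading, then shift across.

Emit:
{"method": "servo_tool", "body": {
  "motion": [
    [[0,0,0,2,3.5,0.1],[0,0,0,2,3.5,0.1],[0,0,0,2,3.5,0.1],[0,0,0,2,3.4,0.1],[-12,6,15,0,0,0],[-12,6,15,0,0,0],[-12,6,15,0,0,0],[-12,6,15,0,0,0],[-12,6,15,0,0,0],[-10,4,12,0,0,0],[0,0,0,0,0,0]]
  ]
}}

```text
clock: 8.28
tool_pos: [0.5346, -0.217, 0.1459]
tcp_rot: [0.171, 0.164, 0.689, -0.685]
wrist_force: [-0.4, -0.3, -0.7]
opening: 0.103
```

```bash
python3 b.py -30 0 126; python3 - <<'E'
from station import *
import cv2,numpy as np
s=read_camera("scene")["pixels"][:,:,::-1];t=read_camera("top")["pixels"][:,:,::-1]
def cr(i,u,v,w,h,k):return cv2.resize(i[v:v+h,u:u+w],None,fx=k,fy=k,interpolation=cv2.INTER_CUBIC)
cv2.imwrite("pics/p2.png",np.hstack([cr(s,265,130,100,140,4),cr(t,270,140,100,140,4)]))
E
```

```text
t 8.28 bracket in upright mm [-80.4875   5.5687 111.8828] rot [ 0.5061  0.7056 -0.6961]
rotvec [ 0.1201 -0.8491  0.7094] shift now [-50.8402  10.8635   4.9889] tgt-frame [-50.6224  11.5029   5.7173]
F [-0.3987 -0.2935 -0.6737] op 0.10278526073094961 q [-0.8042  0.1578  1.9749  0.5236  0.7409  0.4118]
unit moves, tool mm per 10mm of upright x,y,z: [-8.877   4.6026 -0.1214] [ 0.1234 -0.0257 -9.9992] [-4.6025 -8.8778 -0.034 ]
```

View pics/p2.png

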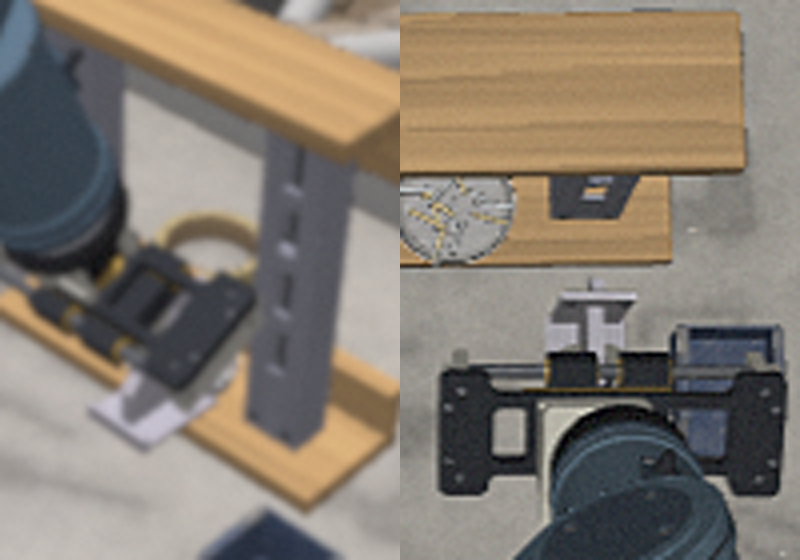

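The pictures show the bracket held level in front of the bare upright. The top-view hook is at crop (592,285), the slot at (595,190). I'll check the lateral alignment against predictions.

```bash
python3 - <<'E'
import b
from b import *
t=lambda x,y:un((x-400,y),(270,140),4)
B,p,_=bracket();W=frame(YU)
print('hook neck pred',proj('t',p+B@np.array([.004,0,.085])),proj('t',p+B@np.array([.0125,0,.08])),'seen',t(592,283))
print('plate top corners pred',[proj('t',p+B@np.array([0,y,.09])) for y in(.022,-.022)],'seen',t(558,294),t(636,295))
for z in(.08,.116):print('slot1',z,[proj('t',U+W@np.array([0,y,z])) for y in(.007,-.007)])
print('seen corners',t(584,199),t(606,199),t(588,178),t(612,178))
print('foot pred',[proj('t',U+W@np.array([0,y,.018])) for y in(.024,-.024)],'seen',t(550,216),t(617,217))
im=cv2.imread('pics/top0.png');tt=im[185:200,300:345]
g=cv2.cvtColor(cv2.imread('pics/top0.png'),cv2.COLOR_BGR2GRAY).astype(int)
for v in range(182,196):print(v,g[v,304:332])
print('scene slot lower edges pred',[proj('s',U+W@np.array([0,0,z])).round(1) for z in(.08,.13,.18,.23)])
E
```

```text
hook neck pred [319.5183 211.338 ] [319.2438 208.171 ] seen [317.625 210.375]
plate top corners pred [array([310.3157, 212.5773]), array([329.2196, 212.6956])] seen [309.125 213.125] [328.625 213.375]
slot1 0.08 [array([314.89  , 189.5384]), array([320.2549, 189.5062])]
slot1 0.116 [array([316.1045, 186.4897]), array([321.6308, 186.4567])]
seen corners [315.625 189.375] [321.125 189.375] [316.625 184.125] [322.625 184.125]
foot pred [array([306.7531, 194.4291]), array([324.2666, 194.3228])] seen [307.125 193.625] [323.875 193.875]
182 [120 122 114 118 117 114 114 109 115 110 113 114 107 110 106  99  97  98
  95  92  96  93  94  90  94  95  80  82]
183 [51 50 52 51 58 60 63 63 61 63 62 61 65 56 60 56 53 53 60 59 58 61 63 59
 55 56 57 53]
184 [121 128 132  83  59  65  67  63  61  57  54  61  57  88 113 118 121 122
 125  88  60  57  56  64  56  53 143 154]
185 [150 153 163  96  61  66  63  67  66  60  65  63  60  83 113 118 102  91
 103  73  60  63  66  63  51  94 144 152]
186 [148 144 153  92  65  69  59  66  67  65  65  60  58  57  50  69  78  81
  65  58  63  59  65  58  75 145 150 1
[... 495 characters left out ...]
6 101  67  63  62  57  62  66  68  69  64  63  64  60  54  58
  65  58  65  51 118 144 140 141 141 140]
192 [131 135 145 102  57  60  62  58  64  58  72  64  63  65  63  60  58  61
  60  62  58  69 135 138 133 134 133 137]
193 [129 133 136  97  59  57  56  56  60  60  59  55  53  56  62  62  60  57
  55  60  53 112 138 138 135 139 135 133]
194 [136 137 139 111  80  68  38  46  66  75  78  79  79  79  78  77  62  58
  53  65  92 136 140 140 139 141 138 135]
195 [135 136 136 136 143 143 141 148 142 145 144 145 145 145 148 141 146 148
 147 145 143 139 137 135 137 133 133 138]
scene slot lower edges pred [array([331.9, 221.9]), array([333.2, 207.8]), array([334.6, 192.8]), array([336.1, 176.8])]
```

Emit:
{"method": "servo_tool", "body": {
  "motion": [
    [[0,0,0,0.1,-0.8,0.7],[-12,3,3,0,0,0],[-12,3,2,0,0,0],[-12,3,1,0,0,0],[-12,3,0,0,0,0],[0,0,0,0,0,0],[0,0,0,0,0,0]]
  ]
}}

```text
clock: 8.97
tool_pos: [0.5731, -0.2086, 0.1492]
tcp_rot: [0.176, 0.157, 0.693, -0.681]
wrist_force: [0.2, 0.5, -1.4]
opening: 0.105
```

```bash
python3 b.py -30 0 126; python3 - <<'E'
from station import *
import cv2,numpy as np
from b import *
S=read_camera("scene")["pixels"][:,:,::-1];T=read_camera("top")["pixels"][:,:,::-1]
cv2.imwrite("pics/s3.png",S);cv2.imwrite("pics/t3.png",T)
g=cv2.cvtColor(T,cv2.COLOR_BGR2GRAY).astype(int)
B,p,_=bracket()
print('pred neck rear',proj('t',p+B@np.array([.008,0,.085])),'plate top',[proj('t',p+B@np.array([0,y,.09])) for y in(.022,-.022)])
v0=int(proj('t',p+B@np.array([.004,0,.085]))[1])
for v in range(v0-6,v0+8):print(v,g[v,305:333])
def cr(i,u,v,w,h,k):return cv2.resize(i[v:v+h,u:u+w],None,fx=k,fy=k,interpolation=cv2.INTER_CUBIC)
cv2.imwrite("pics/p3.png",np.hstack([cr(S,290,140,80,110,5),cr(T,290,165,70,110,5)]))
E
```

```text
t 8.97 bracket in upright mm [-41.9438  13.7486 115.1126] rot [0.8831 0.8317 0.336 ]
rotvec [ 0.9394 -0.1159  0.8299] shift now [-14.9577  -4.188   13.007 ] tgt-frame [-14.9889  -3.7571  13.1024]
F [ 0.1894  0.4956 -1.3677] op 0.10514106505208803 q [-0.7353  0.2085  1.8985  0.4964  0.7484  0.4887]
unit moves, tool mm per 10mm of upright x,y,z: [-8.8876  4.5833  0.0583] [-0.0055  0.1164 -9.9993] [-4.5836 -8.8871 -0.1009]
pred neck rear [317.3812 192.2874] plate top [array([308.2726, 195.235 ]), array([327.1264, 195.089 ])]
187 [151 163 101  65  74  69  71  67  67  61  60 132 165 167 166 168 123  70
  67  65  64  71  56 125 153 153 154 155]
188 [154 165  99  60  71  70  68  64  67  61  77 143 155 150 147 133  85  64
  68  72  69  60  77 147 153 151 146 149]
189 [147 152  95  68  64  69  68  71  61  65  92 139 148 147 148 135  86  62
  67  71  62  54 114 142 141 135 139 138]
190 [144 148  90  65  68  64  67  69  68  70  58  62  53  54  57  66  63  65
  61  63  66  73 140 147 141 146 140 142]
191 [151 157 111  68  68  67  66  70  68  64  64  61  60  66  64  65  66  62
  72  65  62 123 15
[... 393 characters left out ...]
143 150 154 154 121 105 110  64 110 116 139 135 138 141 140 145
 146 147 144 144 144 146 143 142 144 145]
196 [146 148 157 177 182 179 181 187 190 188 190 185 174 172 177 176 180 181
 179 181 190 127 131 145 145 146 146 147]
197 [145 153 119 169 179 176 177 179 180 183 178 177 172 181 183 160 156 159
 158 160 156 161 150 152 152 154 152 153]
198 [154 141  95  60  59  64  69  72  69  67  66  63  69  64  69  72  54  58
  54  55  98 144 152 149 147 149 146 146]
199 [155 116  83  73  50  39  73  79  78  70  69  69  71  73  80  78  87  60
  49  46 135 150 146 140 141 137 130 129]
200 [121  97  84  85  88  86  82  87  93 176 187 181 201 121  79  83  88  84
  81 101 133 132 131 132 133 138 138 136]
```

View pics/p3.png

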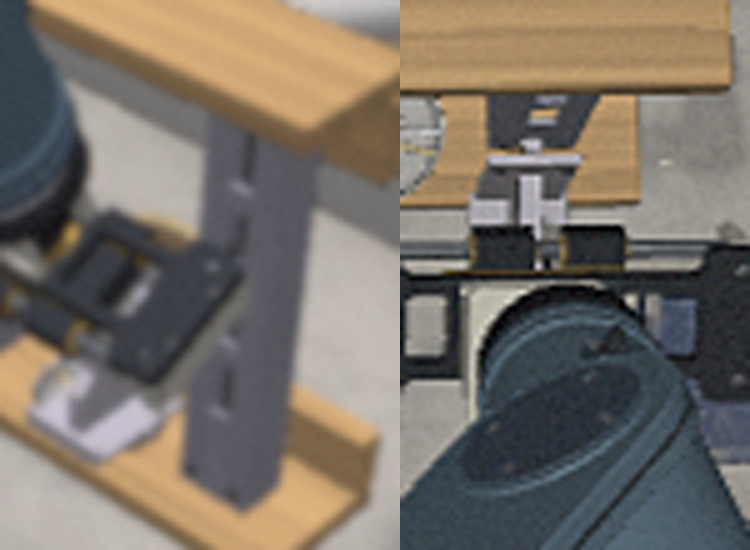

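The bracket now stands before the upright. In the top crop the hook is at (531,145), left of the slot at (543,115); in the scene crop the ledge corners are at (30,415) and (98,460). I'll compare these with the prediction to get the frame offset.

```bash
python3 - <<'E'
from b import *
B,p,_=bracket()
s=lambda x,y:un((x,y),(290,140),5);t=lambda x,y:un((x-400,y),(290,165),5)
for n,l,a in(('FL',(-.07,.025,0),s(30,415)),('FR',(-.07,-.025,0),s(98,460)),('RR',(0,-.025,0),None)):
    q=p+B@np.array(l);print(n,proj('s',q),a)
q=p+B@np.array([0,0,.09]);print('plate top rear mid',proj('t',q),'plate z90 ray at seen (316.6,195.6)',onz('t',(316.6,195.6),q[2])-q)
for d in np.eye(3)*.003:print('3mm world shift FR scene px',proj('s',p+d)-proj('s',p))
E
```

```text
FL [294.0449 224.4351] [295.6 222.6]
FR [308.3203 233.7017] [309.2 231.6]
RR [326.075  221.2208] None
plate top rear mid [317.7036 195.162 ] plate z90 ray at seen (316.6,195.6) [-0.0012  0.0026 -0.    ]
3mm world shift FR scene px [ 0.7589 -0.4979]
3mm world shift FR scene px [-0.8305 -0.5171]
3mm world shift FR scene px [ 0.0559 -0.8642]
```

Emit:
{"method": "servo_tool", "body": {
  "motion": [
    [[0,-1,5,0.5,0,0.4],[-3,-2,5,0.4,0,0.4],[-6,-2,5,0,0,0],[-6,-2,3,0,0,0],[0,0,0,0,0,0]]
  ]
}}

```text
clock: 9.48
tool_pos: [0.5815, -0.2281, 0.163]
tcp_rot: [0.179, 0.164, 0.686, -0.686]
wrist_force: [0.1, 0.6, -0.4]
opening: 0.108
```

```bash
python3 b.py -18 -2.5 126
```

```text
t 9.48 bracket in upright mm [-33.5108  -6.7147 129.323 ] rot [ 0.0561  0.0206 -0.2681]
rotvec [-0.0768 -0.2628  0.0221] shift now [-12.0942  10.214   -4.1898] tgt-frame [-12.1094  10.2243  -4.1206]
F [ 0.1069  0.6098 -0.3814] op 0.10782822526849939 q [-0.7511  0.2101  1.8628  0.4903  0.7626  0.4928]
unit moves, tool mm per 10mm of upright x,y,z: [-8.822   4.7086 -0.0468] [ 0.0206 -0.0607 -9.9998] [-4.7088 -8.8219  0.0438]
```

Emit:
{"method": "servo_tool", "body": {
  "motion": [
    [[-3,2.5,-2,0,-0.2,0],[-3,2.5,-1.5,0,0,0],[-3,2.5,0,0,0,0],[0,0,0,0,0,0],[0,0,0,0,0,0]]
  ]
}}

```text
clock: 9.9
tool_pos: [0.5948, -0.2246, 0.1609]
tcp_rot: [-0.18, -0.163, -0.686, 0.686]
wrist_force: [0.3, -0.7, -1.4]
opening: 0.105
```

```bash
python3 b.py -14 -2.5 126; python3 - <<'E'
from station import *
import cv2
from b import *
T=read_camera("top")["pixels"][:,:,::-1]
g=cv2.cvtColor(T,cv2.COLOR_BGR2GRAY).astype(int)
B,p,_=bracket()
print('pred neck rear',proj('t',p+B@np.array([.008,0,.085])),'plate top',[proj('t',p+B@np.array([0,y,.09])) for y in(.022,-.022)])
v0=int(proj('t',p+B@np.array([.004,0,.085]))[1])
for v in range(v0-5,v0+14):print(v,g[v,305:333])
E
```

```text
t 9.9 bracket in upright mm [-20.1645  -3.5859 127.2374] rot [-0.0765 -0.0172 -0.0838]
rotvec [-0.107  -0.0379 -0.0168] shift now [-4.8682  3.9874 -1.0129] tgt-frame [-4.87    3.9879 -1.0022]
F [ 0.3141 -0.6714 -1.3679] op 0.10452439525971936 q [-0.7263  0.2291  1.8438  0.4824  0.7517  0.5165]
unit moves, tool mm per 10mm of upright x,y,z: [-8.8189  4.7146 -0.0146] [-0.0187 -0.066  -9.9998] [-4.7146 -8.8186  0.067 ]
pred neck rear [324.3659 182.4581] plate top [array([315.151 , 185.3857]), array([334.1846, 185.2951])]
179 [163 154 160 158 158 155 160 159 161 158 163 164 157 162 160 163 161 162
 163 158 158 160 161 158 159 160 158 157]
180 [164 161 164 164 164 163 162 166 166 161 164 161 164 165 163 162 163 165
 163 164 162 163 163 167 164 163 164 167]
181 [156 158 158 158 156 145 145 144 144 143 143 139 138 140 139 139 140 139
 138 134 137 138 133 135 132 139 136 133]
182 [122 123 124 124 124 121 124 118 120 120 119 115 111 115 112 103 107 101
 101  98 102 102 104 100 103  88  86  86]
183 [59 59 63 67 67 65 62 66 67 67 68 67 63 61 63 60 61 56 60 55 56 59 65 59
 59 58 55 52]
184 [133 
[... 956 characters left out ...]
102  66  66  65  64  82  84  78  85  82  79  86  83  61 161 173
 175 186 116  74  83  85  79  85 145 151]
193 [144 146 102  63  63  58  68  88  83  83  83  85  84  83  80  54 168 172
 173 186 111  76  77  77  77 103 146 149]
194 [146 152 117  88  77  79 165 109  77  81  84  75  77  80  84  74 166 170
 172 186 106  72  76  72  93 136 148 151]
195 [146 145 148 153 158 137 177 141 125 123 130 128 134 111  83  73 163 174
 171 184 122 120 122 119 166 146 143 143]
196 [142 143 142 143 145 129 172 175 171 177 172 174 185 144  93  73 164 174
 169 183 131 156 174 175 168 147 142 150]
197 [147 152 147 151 148 129 170 169 164 167 169 168 175 142  93  72 164 172
 168 182 133 152 167 168 167 148 150 154]
```

Emit:
{"method": "servo_tool", "body": {
  "motion": [
    [[-2.5,2,-1,0,0,0],[-3,2,0,0,0,0],[-3,1.6,0,0,0,0],[0,0,0,0,0,0]]
  ]
}}

```text
clock: 10.28
tool_pos: [0.6055, -0.2228, 0.1594]
tcp_rot: [-0.18, -0.163, -0.686, 0.686]
wrist_force: [0.1, -0.7, -1.5]
opening: 0.106
```

```bash
python3 b.py 0 -2.5 126
```

```text
t 10.28 bracket in upright mm [ -9.4158  -2.0177 125.7294] rot [-0.0361  0.0202 -0.0823]
rotvec [-0.0706 -0.0554  0.0206] shift now [-8.4176  4.2023  0.536 ] tgt-frame [-8.4155  4.2046  0.5493]
F [ 0.1084 -0.7386 -1.5082] op 0.10636230512358538 q [-0.7085  0.2458  1.8251  0.4747  0.7472  0.5388]
unit moves, tool mm per 10mm of upright x,y,z: [-8.822   4.7088 -0.0143] [-0.0156 -0.0596 -9.9998] [-4.7088 -8.8218  0.0599]
```

Emit:
{"method": "servo_tool", "body": {
  "motion": [
    [[-2.5,1.3,0.3,0,0,0],[-2.5,1.3,0,0,0,0],[-2,1,0,0,0,0],[0,0,0,0,0,0]]
  ]
}}

```text
clock: 10.62
tool_pos: [0.6144, -0.2229, 0.1594]
tcp_rot: [-0.18, -0.163, -0.686, 0.686]
wrist_force: [-1.1, 0.6, -1.2]
opening: 0.106
```

```bash
python3 b.py 0 -2.5 126
```

```text
t 10.62 bracket in upright mm [ -0.5379  -2.3085 125.7672] rot [-0.0336  0.0253 -0.0701]
rotvec [-0.0626 -0.0459  0.0257] shift now [-0.5641  0.0544  0.2498] tgt-frame [-0.5639  0.0543  0.2503]
F [-1.0702  0.6471 -1.2371] op 0.10619197536726975 q [-0.6966  0.259   1.8065  0.4677  0.7473  0.5558]
unit moves, tool mm per 10mm of upright x,y,z: [-8.8224  4.708  -0.0122] [-0.0172 -0.0582 -9.9998] [-4.708  -8.8222  0.0595]
```

Emit:
{"method": "servo_tool", "body": {
  "motion": [
    [[-1.3,0.7,0,0,0,0],[-1.3,0.7,0,0,0,0],[0,0,0,0,0,0]]
  ]
}}

```text
clock: 10.87
tool_pos: [0.6147, -0.223, 0.1594]
tcp_rot: [-0.179, -0.161, -0.686, 0.686]
wrist_force: [-0.3, 0.3, -0.9]
opening: 0.104
```

```bash
python3 b.py 0 -2.5 126
```

```text
t 10.87 bracket in upright mm [ -0.326   -2.3719 125.5798] rot [-0.084   0.285   0.0488]
rotvec [-0.0504  0.084   0.2847] shift now [-0.2638 -0.161   0.1532] tgt-frame [-0.2649 -0.1598  0.1527]
F [-0.3475  0.3172 -0.9415] op 0.10435709017731867 q [-0.6944  0.261   1.8017  0.4601  0.7516  0.562 ]
unit moves, tool mm per 10mm of upright x,y,z: [-8.8436  4.6681  0.0088] [-0.0397 -0.0563 -9.9998] [-4.668  -8.8434  0.0683]
```

Contact came at x≈0, so the plate meets the upright. Now pressing down.

Emit:
{"method": "servo_tool", "body": {
  "motion": [
    [[1,2,0,0,0,0],[1,2.2,0,0,0,0],[1,2.2,0,0,0,0],[1,2.2,0,0,0,0]]
  ]
}}

```text
clock: 11.2
tool_pos: [0.6152, -0.2234, 0.1502]
tcp_rot: [-0.18, -0.161, -0.686, 0.687]
wrist_force: [-5.8, 0.1, 7.5]
opening: 0.105
```

```bash
python3 b.py 0 -2.5 105
```

```text
t 11.2 bracket in upright mm [  0.1416  -2.8362 116.4561] rot [-0.1443  0.2258  0.0365]
rotvec [-0.1095  0.1013  0.2256] shift now [ 5.6564 10.1029 -0.3624] tgt-frame [ 5.6967 10.0812 -0.3331]
F [-5.8051  0.0968  7.5318] op 0.10541112622221005 q [-0.6943  0.2724  1.8127  0.4715  0.7301  0.5465]
unit moves, tool mm per 10mm of upright x,y,z: [-8.8387  4.6772  0.0066] [-0.0427 -0.0665 -9.9997] [-4.6771 -8.8385  0.0788]
```

Emit:
{"method": "servo_tool", "body": {
  "motion": [
    [[1.5,2.3,0,0,0,0],[1.5,2.6,0,0,0,0],[1.5,2.6,0,0,0,0],[1.5,2.6,0,0,0,0]]
  ]
}}

```text
clock: 11.53
tool_pos: [0.6143, -0.2236, 0.1378]
tcp_rot: [-0.18, -0.161, -0.686, 0.687]
wrist_force: [-10.2, 3.4, 18.0]
opening: 0.103
```

```bash
python3 b.py 0 -2.5 105
```

```text
t 11.53 bracket in upright mm [ -0.7628  -2.9896 104.0574] rot [-0.1626  0.2214  0.0395]
rotvec [-0.1242  0.1125  0.2212] shift now [-0.9461 -0.4346 -0.4081] tgt-frame [-0.947  -0.43   -0.4109]
F [-10.2077   3.3646  17.9531] op 0.10318897308940365 q [-0.6957  0.2867  1.829   0.4881  0.7033  0.5233]
unit moves, tool mm per 10mm of upright x,y,z: [-8.8384  4.6779  0.0072] [-0.0447 -0.0691 -9.9997] [-4.6777 -8.8381  0.082 ]
```

Emit:
{"method": "servo_tool", "body": {
  "motion": [
    [[2,3.5,0,0,0,0],[2,3.5,0,0,0,0]]
  ]
}}

```text
clock: 11.7
tool_pos: [0.6148, -0.2237, 0.137]
tcp_rot: [-0.184, -0.162, -0.684, 0.687]
wrist_force: [-35.2, 6.5, 41.9]
opening: 0.102
```

```bash
python3 b.py 0 -2.5 105; python3 - <<'E'
from station import *
import cv2,numpy as np
s=read_camera("scene")["pixels"][:,:,::-1];t=read_camera("top")["pixels"][:,:,::-1]
def cr(i,u,v,w,h,k):return cv2.resize(i[v:v+h,u:u+w],None,fx=k,fy=k,interpolation=cv2.INTER_CUBIC)
cv2.imwrite("pics/p4.png",np.hstack([cr(s,250,120,120,120,5)[:,:],cr(t,290,160,40,120,5)]))
E
```

```text
t 11.7 bracket in upright mm [  0.0043  -3.1672 103.4591] rot [-0.3769 -0.153   0.2385]
rotvec [-0.2204  0.3872 -0.1543] shift now [-0.8497 -1.3947 -0.5555] tgt-frame [-0.8422 -1.3948 -0.5666]
F [-35.2144   6.5158  41.899 ] op 0.10198587869879916 q [-0.6972  0.2866  1.8349  0.4996  0.694   0.5067]
unit moves, tool mm per 10mm of upright x,y,z: [-8.8074  4.7358  0.0414] [-0.093  -0.0856 -9.9992] [-4.7351 -8.8071  0.1195]
```

View pics/p4.png

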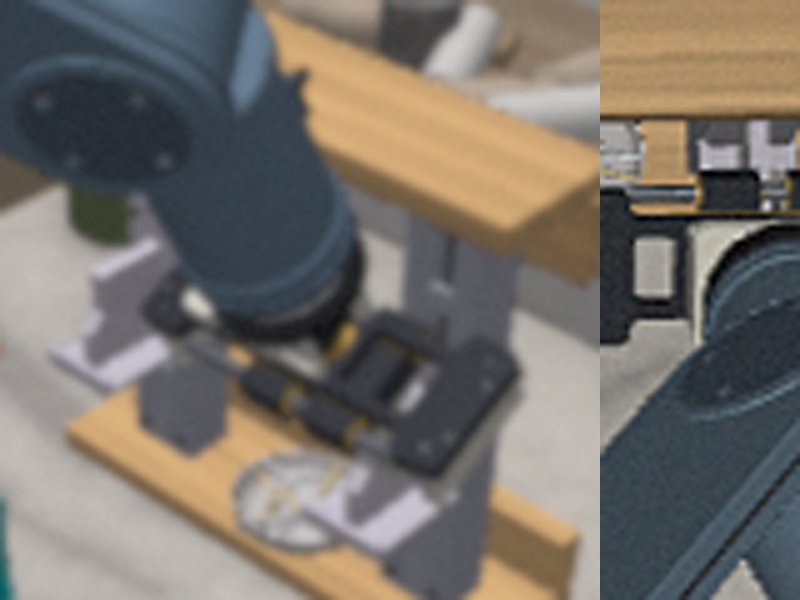

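The scene crop shows the bracket flat on the bare upright, with its ledge at (370,510). The press stopped dead while the force rose to 42 N, so it is home. Relaxing, opening and backing off along the tool.

Emit:
{"method": "servo_tool", "body": {
  "motion": [
    [[0.5,-1.5,0,0,0,0],[0.5,-0.5,0,0,0,0]]
  ]
}}

```text
clock: 11.97
tool_pos: [0.6141, -0.2237, 0.1402]
tcp_rot: [-0.185, -0.163, -0.683, 0.687]
wrist_force: [12.1, 0.5, -12.3]
opening: 0.104
```

Emit:
{"method": "servo_tool", "body": {
  "motion": [
    [[0,0,0,0,0,0],[0,0,0,0,0,0],[0,0,0,0,0,0],[0,0,0,0,0,0],[0,0,0,0,0,0]]
  ],
  "gripper": 0.1
}}

```text
clock: 12.38
tool_pos: [0.6156, -0.2239, 0.14]
tcp_rot: [-0.185, -0.164, -0.683, 0.687]
wrist_force: [0.6, 0.1, 0.4]
opening: 0.409
```

Emit:
{"method": "servo_tool", "body": {
  "motion": [
    [[0,-8,0,0,0,0],[0,-15,0,0,0,0],[1,-20,0,0,0,0],[2,-25,0,0,0,0],[2,-25,0,0,0,0],[0,0,0,0,0,0]]
  ]
}}

```text
clock: 12.88
tool_pos: [0.5635, -0.2234, 0.2215]
tcp_rot: [-0.184, -0.163, -0.684, 0.687]
wrist_force: [1.2, 1.0, 0.5]
opening: 0.451
```

While relaxing, the wrist read 12 N of upward pull, so the bracket's height needs checking. Backing away for a clear view.

Emit:
{"method": "servo_tool", "body": {
  "motion": [
    [[10,-25,20,0,0,0],[15,-25,30,0,0,0],[15,-20,40,0,0,0],[15,-10,40,0,0,0],[15,0,40,0,0,0],[15,0,40,0,0,0],[0,0,0,0,0,0]]
  ]
}}

```text
clock: 13.47
tool_pos: [0.4567, -0.4332, 0.2577]
tcp_rot: [-0.188, -0.161, -0.681, 0.689]
wrist_force: [0.5, -1.2, 0.2]
opening: 0.448
```

```bash
python3 - <<'E'
from station import *
import cv2,numpy as np
S=read_camera("scene")["pixels"][:,:,::-1];T=read_camera("top")["pixels"][:,:,::-1]
cv2.imwrite("pics/s5.png",S);cv2.imwrite("pics/t5.png",T)
def cr(i,u,v,w,h,k):return cv2.resize(i[v:v+h,u:u+w],None,fx=k,fy=k,interpolation=cv2.INTER_CUBIC)
cv2.imwrite("pics/p5.png",np.vstack([cr(S,250,110,130,90,5)[:, :650] if 0 else cv2.resize(S[130:250,250:380],(520,480),interpolation=cv2.INTER_CUBIC)]))
E
```

```text
(no output)
```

View pics/p5.png

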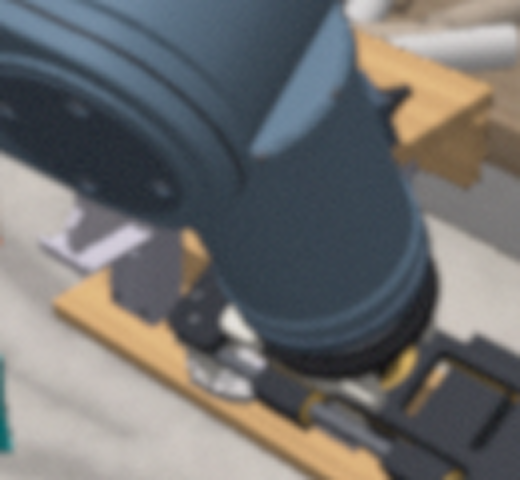

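The arm is blocking the view, so I'll move it to the left side.

Emit:
{"method": "servo_tool", "body": {
  "motion": [
    [[5,-10,-38,0,0,0],[5,-10,-38,0,0,0],[5,-10,-38,0,0,0],[5,-5,-38,0,0,0],[0,0,-38,0,0,0],[0,0,-38,0,0,0],[0,0,-38,0,0,0],[0,0,-38,0,0,0],[0,0,-38,0,0,0],[0,0,-38,0,0,0],[0,0,-38,0,0,0],[0,0,-38,0,0,0]]
  ]
}}

```text
clock: 14.57
tool_pos: [0.4, 0.0463, 0.2694]
tcp_rot: [0.19, 0.163, 0.687, -0.682]
wrist_force: [1.3, -0.0, -1.0]
opening: 0.448
```

Emit:
{"method": "servo_tool", "body": {
  "motion": [
    [[0,0,-38,0,0,0],[0,0,-38,0,0,0],[0,0,-38,0,0,0],[0,0,-38,0,0,0],[0,0,-38,0,0,0],[0,0,-38,0,0,0],[0,0,0,0,0,0]]
  ]
}}

```text
clock: 15.15
tool_pos: [0.3773, 0.2673, 0.2707]
tcp_rot: [0.2, 0.158, 0.691, -0.676]
wrist_force: [0.5, -0.7, 0.1]
opening: 0.448
```

```bash
python3 - <<'E'
from station import *
import cv2,numpy as np
S=read_camera("scene")["pixels"][:,:,::-1];T=read_camera("top")["pixels"][:,:,::-1]
cv2.imwrite("pics/s6.png",S);cv2.imwrite("pics/t6.png",T)
cv2.imwrite("pics/p6.png",np.hstack([cv2.resize(S[130:250,250:380],(520,480),interpolation=cv2.INTER_CUBIC),cv2.resize(T[150:270,290:360],(280,480),interpolation=cv2.INTER_CUBIC)]))
E
```

```text
(no output)
```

View pics/p6.png

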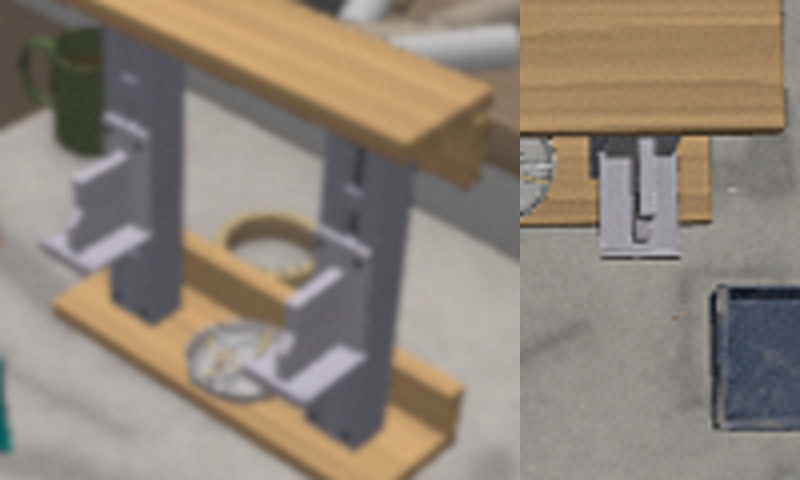

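```bash
python3 - <<'E'
from b import *
W=frame(YU)
s=lambda x,y:un((x,y),(250,130),4);t=lambda x,y:un((x-520,y),(290,150),4)
def onx(u,x):
    c,d=ray('s',u);c=W.T@(c-U);d=W.T@d;return 1e3*(c+d*(x-c[0])/d[0])
for n,l,r,x in(('ledge FL',(40,243),(243,363),-.07),('ledge FR',(93,270),(296,402),-.07),('ledge RR',(150,237),(366,355),-.005),('plate TL',(104,116),(313,231),-.005),('plate TR',(148,143),(368,264),-.005),('web front top',(76,182),(289,296),-.052)):
    a,b=onx(s(*l),x),onx(s(*r),x);print(n,'used',a,'hung',b,'diff',b-a)
for z in(.105,.110):
  print(z,'top FL/FR pred',[proj('t',U+W@np.array([-.07,y,z])) for y in(.025,-.025)],'seen',t(601,258),t(680,258))
  print('scene FL/FR bottom pred',[proj('s',U+W@np.array([-.07,y,z])) for y in(.025,-.025)],'used',[proj('s',U+W@np.array([-.07,.2+y,z])) for y in(.025,-.025)])
E
```

```text
ledge FL used [-70.     218.2234 112.7671] hung [-70.      18.7984 116.5557] diff [   0.     -199.425     3.7885]
ledge FR used [-70.     161.9103 117.7591] hung [-70.     -27.3845 111.1217] diff [   0.     -189.2948   -6.6375]
ledge RR used [ -5.     169.144  109.6211] hung [ -5.     -32.499  114.9442] diff [   0.     -201.643     5.3231]
plate TL used [ -5.     215.8762 193.7012] hung [ -5.      19.4525 190.1014] diff [   0.     -196.4237   -3.5998]
plate TR used [ -5.     171.1651 190.5568] hung [ -5.     -26.3964 187.2033] diff [   0.     -197.5614   -3.3535]
web front top used [-52.     196.5606 167.9592] hung [-52.      -1.5096 173.7282] diff [   0.     -198.0702    5.769 ]
0.105 top FL/FR pred [array([309.1922, 214.5203]), array([328.9389, 214.3955])] seen [309.875 214.125] [329.625 214.125]
scene FL/FR bottom pred [array([308.487, 222.613]), array([322.7922, 231.4497])] used [array([258.1927, 191.545 ]), array([269.8304, 198.7339])]
0.11 top FL/FR pred [array([309.3377, 214.1997]), array([329.1674, 214.0745])] seen [309.875 214.125] [329.625 214.125]
scene FL/FR bottom pred [array([308.55  , 221.1847]), array([322.9   , 230.0085])] used [array([258.1168, 190.1733]), array([269.7841, 197.3475])]
```

```bash
python3 - <<'E'
from b import *
W=frame(YU)
im=cv2.imread('pics/s6.png').astype(int);mn=im.min(2)
def onx(u,x):
    c,d=ray('s',u);c=W.T@(c-U);d=W.T@d;return 1e3*(c+d*(x-c[0])/d[0])
# predicted window of web top (x-52..-4, z171) and its bright strip
for nm,yo in(('used',.2),('hung',0.)):
    ends=[proj('s',U+W@np.array([x,yo,.105+.066])) for x in(-.052,-.004)]
    u0,u1=sorted(e[0] for e in ends);c=np.mean(ends,0)
    print(nm,'pred ends',ends)
    a,b=int(c[0]-11),int(c[0]+12);p,q=int(c[1]-12),int(c[1]+13)
    print('cols',a);print('\n'.join(f'{v} '+' '.join(f'{x:3d}' for x in mn[v,a:b]) for v in range(p,q)))
E
```

```text
used pred ends [array([267.7644, 173.7446]), array([279.8113, 167.2005])]
cols 262
158 133 101  57  43  44  44  45  43  40  43  41  47  48  78 115 130 123 110  99  88  82  84  86
159 140 103  63  42  43  38  43  45  43  43  47  42  54  86 122 145 148 140 129 108  96  94  89
160 141 109  63  42  42  43  43  43  43  42  46  40  51  78 102 120 139 151 149 136 129 121 105
161 141 110  67  44  41  43  43  40  45  47  42  43  49  63  82  96 109 126 138 144 155 150 126
162 145 108  66  47  43  44  45  41  41  44  46  40  46  56  67  82  97 105 111 123 140 148 144
163 144 112  69  47  42  42  44  45  41  43  43  43  47  63  79  89 100 104 103 107 113 126 139
164 148 116  78  51  41  43  40  45  45  43  42  44  51  70  89  98 102 104 104 102 104 107 112
165 148 129  97  66  49  44  42  44  42  45  43  44  52  69  92 102 105 105 105 102 101  95  93
166 151 142 122  92  66  51  44  45  45  44  46  44  49  69  92 103 106 110 108 104 101  89  81
167 155 150 139 122  98  81  62  51  48  45  42  45  48  71  94 108 122 133 132 115 104  95  87
168 156 153 149 142 131 113  95  81  69  62  60  58  68  
[... 3165 characters left out ...]
  97  97  98  97  99  99 101
206  69  66  69  68  84 108 130 149 148 132 112 101 101  99  96  96  95  97  96 100 101 101 100
207  68  68  69  69  77  94 106 115 115 107 100  98  97  97  97  95  97  96  96 100 100 101 100
208  66  67  67  66  74  92 102 104 101  98  99  97  97  95  93  94  96  97  96 100 101 101 100
209  74  70  69  68  76  95 102 100 100  97  98  96  95  95  94  98  97  97  98 101 100 102 104
210  95  86  78  73  79  95 100 104  99  99  97  97  97  97  98  96  96  99 100 100  99 101 104
211 119 112 103  96  91  99 103 102  99  96  97  97  96  96  98 101  99 102 100  98 102  99 103
212 129 125 124 119 118 120 113 107  98  96  96  95  98  98  99  97  99  96  98  99 102 101 102
```

```bash
python3 - <<'E'
from b import *
from scipy.ndimage import map_coordinates as mc
W=frame(YU);im=cv2.imread('pics/s6.png').astype(float).min(2)
for nm,yo in(('used',.2),('hung',0.)):
    for part,pts in(('plate',[(-.0025,y,.195) for y in np.r_[-.019:-.008:6j]]),('web',[(x,0,.171) for x in np.r_[-.045:-.015:7j]])):
        r=[]
        for x,y,z in pts:
            if nm=='hung' and part=='plate':y-=.0014
            if nm=='hung' and part=='web':y-=.0014
            u,v=proj('s',U+W@np.array([x,y+yo,z]));vv=v+np.arange(-5,8,.05)
            pr=mc(im,[vv,np.full(vv.size,u)],order=1)
            k=np.argmax(pr*(abs(vv-v)<4));th=(pr[k]+100)/2      # lower edge: bright->web/plate face (~100)
            j=k+np.argmax(pr[k:]<th);r.append(vv[j]-v)
        print(nm,part,'lower-edge offset px',np.round(r,2),'mean',np.mean(r).round(2))
a=U+W@np.array([0,0,.15]);print('px per mm z',proj('s',a+[0,0,.001])-proj('s',a))
E
```

```text
used plate lower-edge offset px [1.55 1.7  1.7  1.7  1.55 1.55] mean 1.62
used web lower-edge offset px [2.45 2.85 2.85 2.85 2.8  2.95 2.9 ] mean 2.81
hung plate lower-edge offset px [1.85 2.   2.   2.   1.85 1.75] mean 1.91
hung web lower-edge offset px [2.95 3.35 3.4  3.25 3.3  3.2  3.1 ] mean 3.22
px per mm z [ 0.0274 -0.2982]
```

```bash
python3 - <<'E'
from station import *
import cv2,numpy as np
a=cv2.imread('pics/top0.png').astype(int);b=cv2.imread('pics/t6.png').astype(int)
for n,(x,y,w,h) in dict(bin=(335,217,36,45),tape=(382,215,36,34),bottle=(385,175,30,35),dish=(266,188,30,18),teal=(222,235,36,36),orange=(160,183,32,42)).items():print(n,(abs(a-b)[y:y+h,x:x+w].max(2)>60).mean().round(3))
print(get_obs()['wrist_force'],job_done())
E
```

```text
bin 0.0
tape 0.0
bottle 0.0
dish 0.0
teal 0.0
orange 0.0
the job is handed in; nothing more can be done
[ 1.04049046  0.63617185 -0.63213159] None
```

I hung the loose bracket on the bare right-hand upright, pressed it past the catch until it stopped firmly, let go, backed the arm clear and handed the job in at about 15 s. No verdict was reported.

- **Pressing:** The resistance of the catch began about 11 mm above home. The bracket then went down to a hard stop, where the force rose to 42 N vertically (about 55 N in all) with almost no further travel.
- **Height:** In the last scene image its plate and web edges match the fixed bracket's height. The difference is about 1 mm, on the low side and within calibration error. My first check from hand-picked corners scattered by about ±5 mm and was too coarse, so I relied on the edge measurement.
- **Possible concern:** When I eased off before opening the gripper there was a brief 12 N upward pull. I did not press again, because the edge measurement shows the bracket still down at the fixed bracket's height.
- **Other things:** The bin, tape measure, bottle, dish and both look-alikes show no change between the first and last top views. I did not check the wood offcut in that comparison. The wrist force was about 1 N, and the arm was touching nothing.

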